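Clamp the charcoal block and wedge up the soldering table

TASK

Close up the loaded soldering table: swing its hold-down clamp arm down until its pad rests on the charcoal block. Then take the aluminium wedge by its grip block, push it thin end first, flat on the bench and straight in, under the middle of the hinged plate's front edge until that edge has just lifted off the base, by about 4 mm, and finish still gripping the wedge there, with only the wedge holding the plate up. Leave the block in its place on the plate and the tin, dish and brush where they are.

Things in the scene. Friction and masses are not known exactly. Their poses are not given: they have to be found in the camera images.
- base: dark steel base, fixed: two rails 128 mm long (x), 9 mm high, 118 mm apart (y), rear bar, lugs outside; 128 x 165 mm overall. Origin: centre, on the bench; turned up to 0.3 rad. +x points from the open front (near the robot) to the rear hinge. The space under the plate is open at the front: 106 mm wide, 9 mm high, 115 mm deep to the rear bar.
- plate: steel work plate 112 x 130 x 5 mm, hinged at the rear, level on the rails at rest (underside 9 mm above the bench). Origin: on the hinge axis, 11.5 mm above the bench, 50 mm behind the base's centre; axes as the base's. It ends 115 mm in front of the origin (-x). Free to tip up; its edge bears down with 2 to 4 N.
- plate_edge (a point): middle of the lower front edge of the plate, 9 mm above the bench at rest; on the base's centre line 65 mm in front of the base's centre; axes as the plate's
- tilt_hinge (a joint): tip angle of the plate in rad: 0 = lying on the base, grows as the front edge rises (115 mm from the hinge: 0.035 rad is 4 mm of lift). Only gravity holds it down.
- clamp_arm (a joint): angle of the clamp arm to the plate in rad: 0 = level, rubber pad on the block; starts raised at 0.6 to 1.0. Its pivot is 14 mm in front of the plate's hinge, 50 mm above the bench, on the centre line; the arm points to the front (-x) and up. Push its free end down and to the front; hinge friction (0.1 N m) keeps it where it is left.
- clamp_tip (a point): centre of the upper face of the dark thumb disc (22 mm across, 7 mm thick) at the free end of the clamp arm, 88 mm from the pivot; arm 16 mm wide. When clamped it is about 53 mm above the bench, 52 mm in front of the base's centre. Its z axis is the normal of the arm's upper face.
- charcoal_block: black charcoal block 64 x 117 x 30 mm, loose on the plate, long side across, centre 62 mm in front of the plate's hinge; origin: centre of its underside
- wedge: aluminium wedge, left or right of the table: grip block 30 (x) x 26 (y) x 42 mm high with dark grooves; ramp 24 mm wide runs 100 mm along +x from it, 20 mm high at the block, 2 mm at the tip (slope 0.18). Origin: centre of the grip block's underside, 115 mm from the tip. Tip 39 mm past the plate's edge: contact; 61 mm: 4 mm lift. Dark line across the ramp 60 mm from the tip. 0.1-0.2 kg.
- wedge_tip (a point): tip of the wedge, 1 mm above its underside; axes as the wedge's
- solder_tin: bystander: round tin, 57 mm across, 28 mm high; origin under its centre
- borax_dish: bystander: white dish, 72 mm across, 18 mm high; origin under its centre
- brass_brush: bystander: wooden brush with brass bristles, 18 x 189 x 24 mm, lying; origin under its centre
Things that resemble listed ones, but are neither listed nor needed, are in the scene too. What is shaped like the charcoal_block but purple is not meant.

How it is judged:
By the outcome, as a careful person would: the job done as asked, in the order asked, and still so for the second after the job is handed in, while the arm keeps its last pose, push and grip.
It also fails if it takes over 58 s, if anything falls off the work surface, if the arm or the gripper's body presses on something with over 40 N, if the wrist force passes 120 N, or if a joint passes its speed limit or range.

ROBOT

A 6-joint arm with a two-finger parallel gripper is mounted at the origin on a cart in front of the work surface, level with it; the furniture and walls round the work are solid. World frame = base frame: x ahead of the robot, y to its left, z up, the work surface at z = 0. Lengths are in m, angles in rad, forces in N, time in s.
With the tool pointing down it reaches from about 0.35 to 0.975 m from the base axis. Payload 17.4 kg.
Tool frame: the origin (TCP) lies at the very end of the fingers, on their centre line; the grasp point (between the pads) lies robot.hold_point_z behind it (robot.hold_point_z is the distance from the TCP to the grasp point, in m); z points along the fingers, y is the direction in which the jaws open and shut (so a half turn about z gives the same grasp; the last joint's range is limited). The gripper opens to 85 mm and grips with 20 to 120 N. Pads are 22 mm wide; open, the fingers measure 114 mm over their backs; the gripper's body (76 mm by 85 mm) begins 54 mm behind the grasp point. The pads swing forward as they close: fully open they stand 13 mm farther back than shut.
Start: joints at [-1.262, 0.116, 1.442, -0, 1.584, -0.038], TCP at [0.229, -0.635, 0.231] pointing down, gripper open.
Joint ranges: [-2.83, 2.83], [-0.83, 2.19], [0.07, 2.5], [-1.14, 4.28], [0.01, 3], [-2.97, 2.97]. Speed limits (rad/s): [1.89, 1.89, 2.22, 3.14, 3.14, 3.14].

INTERFACE

Orientations are given as a unit quaternion [x, y, z, w].
In Python, from cell import robot, viewer, order gives the robot as it stands. The module is installed in compiled form; this text tells all that it offers.
- The arm moves only by the tool drive_tool, never from a script. Its argument "increments" is text: rows parted by semicolons, each of 4 numbers parted by spaces: the shift along the tool's x, y, z in m, then the turn about the tool's z in degrees. In form: x y z spin; .... A call has 1 to 12 rows; each row shifts and turns the commanded pose from where the row before left it, along the tool's axes as they then stand; what a row does not reach is not made up. A row lasts 1/12 s, in which the tool goes at most 41.7 mm and 7.16 degrees, less where a joint would pass 70% of its speed; a pose out of reach is approached as far as the arm can. A call is refused whole if a number of a shift passes 0.0417 or a number of a turn 7.16, either way. A call with a gripper value outside its range is refused whole. "claw" is the closure, from 0 (fully open) to 1 (shut), set as the call begins (left out, the last holds). The fingers move at their own pace and stop on an object; "grip_force" is the grip in N (left out, the last holds). Time passes only in rows, so rows that do not move let the fingers close. It gives the time, the measured TCP pose, the force and the opening at its end, in the units of the state.
- robot.read_state(): the state, without advancing time (a new reading comes with each control period).
- viewer.read_camera(name): name is "scene" or "top" or "wrist"; returns the picture (400x640x3 uint8, red, green, blue); there is no depth.
- viewer.camera_model(name): a dict with "K" (3x3 intrinsics, pixels), "T" (4x4, takes a point from camera to world coordinates). Camera axes: x right, y up, looking along -z (the intrinsics and any distortion apply to the point x, -y, -z); pixel columns grow to the right and rows downward; lengths in m; the calibration is good to about 2 mm. A picture is of the moment at which its call begins: read the wrist's pose just before it. camera_model takes no time and is no camera call; for the wrist camera it gives the pose at the moment of the call.
- order.hand_in(): hands the job in, once; it reports no verdict.
The state is a dict: "time": time; "joint_pos": joint angles; "dq": joint speeds; "joint_efforts": joint torques, N m; "eef_pos": TCP position; "tcp_rot": TCP orientation; "wrist_force": force on the tool from outside, world axes, zero at the start; "torque": the same for the moment, N m; "opening": finger opening in m.
Only numpy, scipy, OpenCV 4.12 (cv2) and the standard library are available. Lean on these libraries where they do the work, as an engineer would, in place of code of your own. Each camera call takes 0.05 s, during which the arm holds its last target.

## Working session

There is one attempt and no reset: what is moved stays moved. The work goes in short steps, Python scripts to look and compute and a tool call to move; the robot and the scene stay as the last step left them, time stands still between calls to the robot, and variables do not carry over. Pictures are saved under pics/ and viewed, and the job is handed in when it is done.

Besides the shell and the picture viewer there is one more tool, called after "Call:" as name(argument=value, ...) on one line, values as JSON. drive_tool: Moves the arm, as the interface text tells. Its arguments: {"type":"object","properties":{"increments":{"type":"string"},"claw":{"type":"number"},"grip_force":{"type":"number"}},"required":["increments"]}

```bash
mkdir -p pics; ls; python3 - <<'E'
from cell import robot, viewer
import cv2
print(robot.read_state(), robot.hold_point_z)
for n in ["scene","top","wrist"]:
    m=viewer.camera_model(n); im=viewer.read_camera(n)
    cv2.imwrite(f"pics/{n}0.png",im[:,:,::-1]); print(n,m)
E
```

```text
pics
{'time': 0.0, 'joint_pos': array([-1.26184203e+00,  1.16503449e-01,  1.44224334e+00,  2.90317587e-05,
        1.58397825e+00, -3.77730088e-02]), 'dq': array([ 0.00059461,  0.00041496,  0.00029601, -0.00014407, -0.0009387 ,
        0.00032107]), 'joint_efforts': array([-1.64850726e-04, -7.31982493e+01, -6.32491064e+01, -3.73370779e-05,
        6.28092326e-03,  2.53459785e-05]), 'eef_pos': array([ 0.22934322, -0.63465836,  0.230564  ]), 'tcp_rot': array([ 9.85009933e-01,  1.72496701e-01, -6.21544232e-05, -5.62961795e-04]), 'wrist_force': array([ 0.06488387, -0.76504168,  0.09679873]), 'torque': array([ 0.01694024, -0.00892642,  0.01186388]), 'opening': 0.08564951217409848} 0.0187
scene {'K': array([[480.36386437,   0.        , 322.07668201],
       [  0.        , 480.36386437, 200.45199529],
       [  0.        ,   0.        ,   1.        ]]), 'T': array([[-0.83893943,  0.39825033, -0.37091415,  0.16515568],
       [-0.54388591, -0.58948498,  0.59723996,  0.73736605],
       [ 0.01920269,  0.70278314,  0.71114494,  0.83542606],
       [ 0.        ,  0.        ,  0.        ,  1.   
[... 335 characters left out ...]
77618944e-02],
       [ 9.26363361e-04,  4.75099014e-02,  9.98870337e-01,
         1.37150306e+00],
       [ 0.00000000e+00,  0.00000000e+00,  0.00000000e+00,
         1.00000000e+00]])}
wrist {'K': array([[358.64465374,   0.        , 321.39088003],
       [  0.        , 358.64465374, 202.20231538],
       [  0.        ,   0.        ,   1.        ]]), 'T': array([[ 3.40058358e-01,  8.91794810e-01,  2.98433126e-01,
         3.07492343e-01],
       [-9.40404270e-01,  3.22362597e-01,  1.08268950e-01,
        -6.07429987e-01],
       [ 3.50009571e-04, -3.17465547e-01,  9.48269742e-01,
         3.73274524e-01],
       [ 0.00000000e+00,  0.00000000e+00,  0.00000000e+00,
         1.00000000e+00]])}
```

View pics/scene0.png

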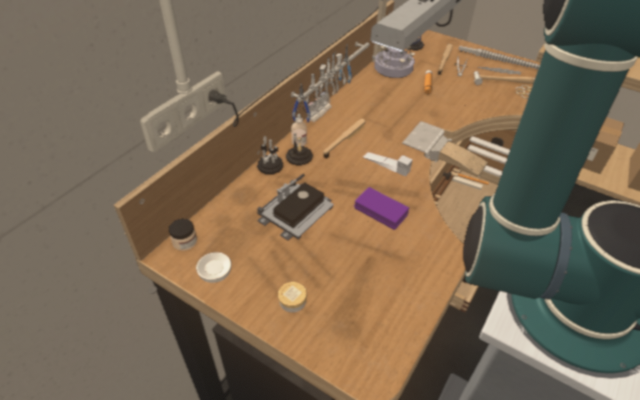

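View pics/top0.png

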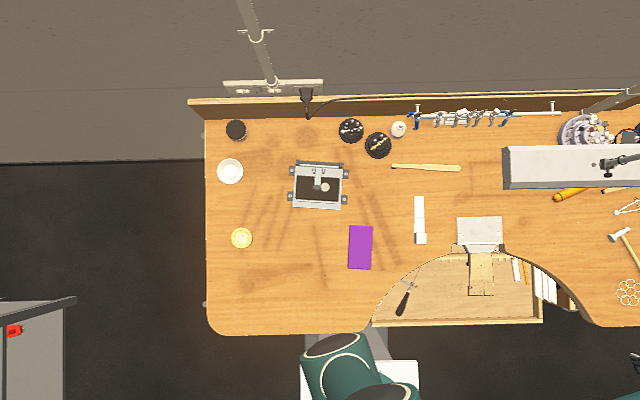

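View pics/wrist0.png

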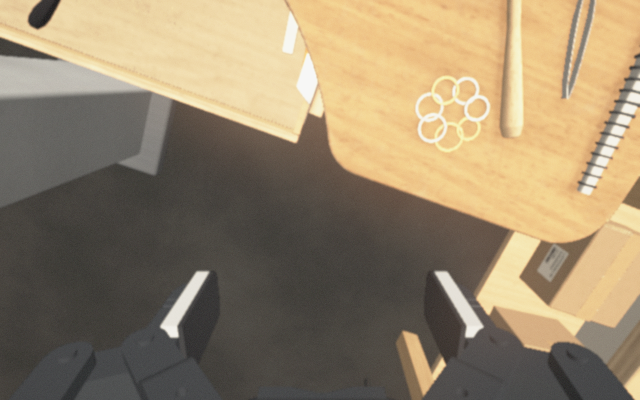

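```bash
cat > h.py <<'E'
import numpy as np, cv2
from cell import robot, viewer
def proj(m,P):
    K,T=m["K"],m["T"]; p=(np.asarray(P)-T[:3,3])@T[:3,:3]
    p=p*[1,-1,-1]; q=p@K.T; return q[...,:2]/q[...,2:]
def ray(m,u,v):
    K,T=m["K"],m["T"]; d=np.linalg.inv(K)@[u,v,1]; return T[:3,3], T[:3,:3]@(d*[1,-1,-1])
def atz(m,u,v,z):
    o,d=ray(m,u,v); return o+d*(z-o[2])/d[2]
def tri(obs):
    A=np.zeros((3,3));b=np.zeros(3)
    for m,u,v in obs:
        o,d=ray(m,u,v); d=d/np.linalg.norm(d); M=np.eye(3)-np.outer(d,d); A+=M;b+=M@o
    x=np.linalg.solve(A,b)
    return x,[np.round(proj(m,x)-[u,v],1) for m,u,v in obs]
def crop(im,x0,y0,x1,y1,f,name):
    c=cv2.resize(im[y0:y1,x0:x1],None,fx=f,fy=f,interpolation=cv2.INTER_CUBIC)
    cv2.imwrite("pics/"+name,c[:,:,::-1])
E
python3 - <<'E'
from h import *
im=cv2.imread("pics/top0.png")[:,:,::-1]
crop(im,270,140,350,220,7,"topc1.png")
crop(im,380,150,480,260,5,"topc2.png")
im=cv2.imread("pics/scene0.png")[:,:,::-1]
crop(im,240,160,350,250,7,"sc1.png")
crop(im,350,130,430,190,8,"sc2.png")
E
```

```text
(no output)
```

View pics/topc1.png

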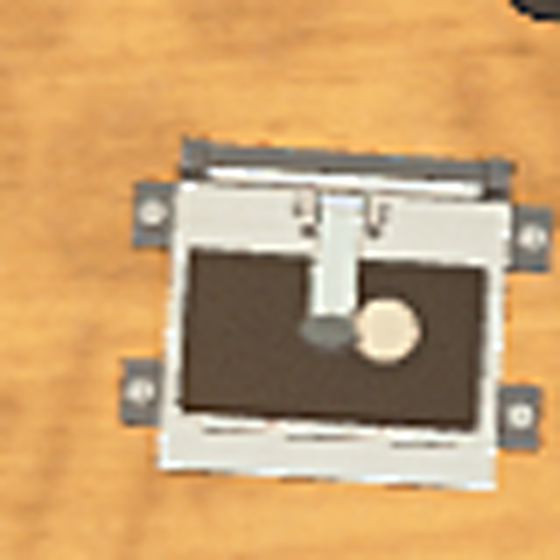

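View pics/topc2.png

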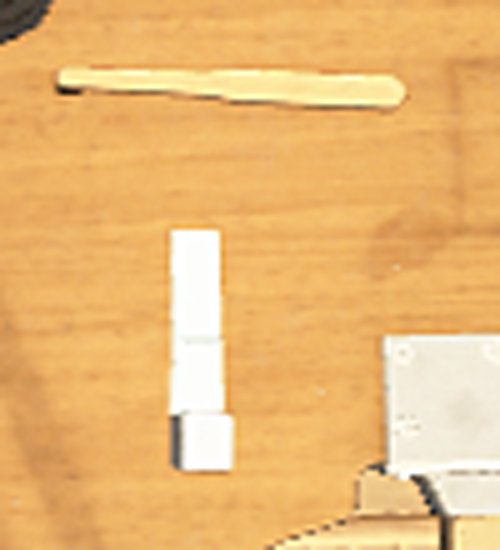

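View pics/sc1.png

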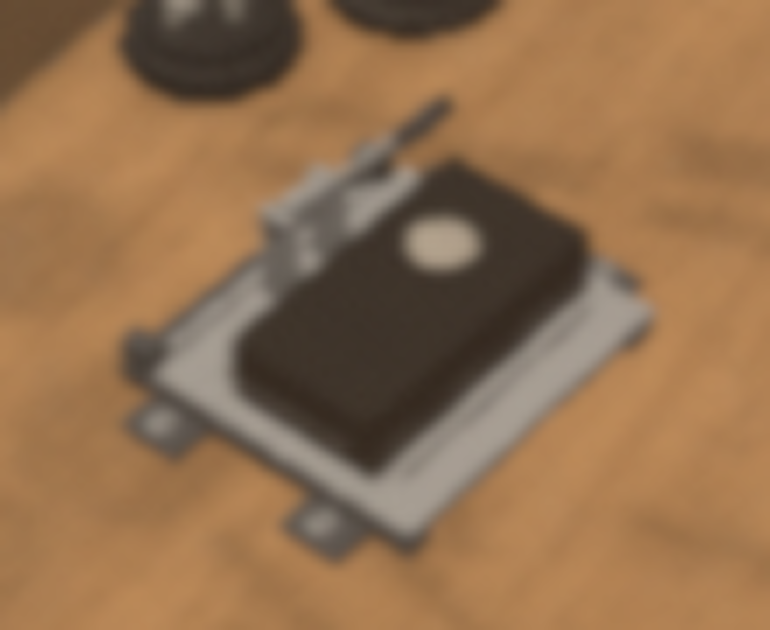

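View pics/sc2.png

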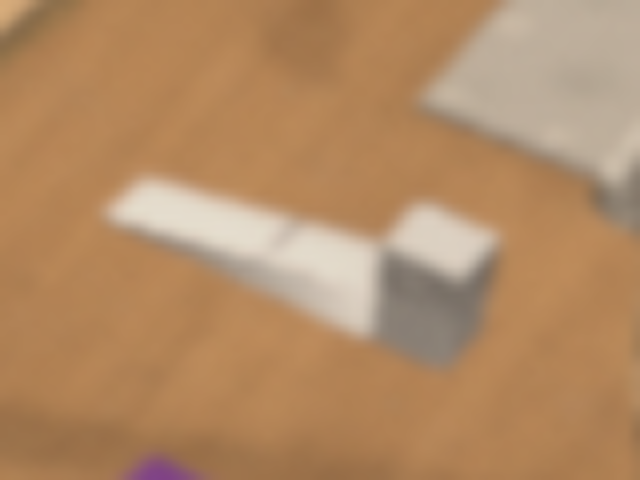

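```bash
python3 - <<'E'
from h import *
m=viewer.camera_model("top"); s=viewer.camera_model("scene")
T=lambda x,y,z:np.round(atz(m,270+x/7,140+y/7,z),4)
print("front", T(160,468,.014),T(495,488,.014),"rear",T(180,182,.014),T(512,203,.014))
print("block", T(186,247,.044),T(490,266,.044),T(180,410,.044),T(478,431,.044))
W=lambda x,y,z:np.round(atz(m,380+x/5,150+y/5,z),4)
print("tip",W(171,230,.002),W(221,230,.002)); print("grip top",W(181,413,.042),W(234,414,.042),W(182,470,.042),W(232,470,.042))
S=lambda x,y,f,x0,y0:(s,x0+x/f,y0+y/f)
print("scene grip top corners",tri([S(428,203,8,350,130),(m,380+234/5,150+413/5)]),tri([S(498,240,8,350,130),(m,380+232/5,150+470/5)]),tri([S(385,242,8,350,130),(m,380+181/5,150+413/5)]))
print("tip", tri([S(105,213,8,350,130),(m,380+171/5,150+230/5)]),tri([S(148,180,8,350,130),(m,380+221/5,150+230/5)]))
print("disc", tri([S(440,103,7,240,160),(m,270+328/7,140+325/7)]))
print("plate corners", tri([S(408,535,7,240,160),(m,270+160/7,140+468/7)]),tri([S(652,315,7,240,160),(m,270+495/7,140+488/7)]))
print("block corner", tri([S(370,465,7,240,160),(m,270+180/7,140+410/7)]))
print("tin",atz(m,241,238,.028),"dish",atz(m,230,171,.018),"brush",atz(m,392,166,.02),atz(m,461,168,.02),"purple",atz(m,348,268,.03),atz(m,373,226,.03))
E
```

```text
front [0.5748 0.1673 0.014 ] [0.5639 0.0378 0.014 ] rear [0.686  0.1572 0.014 ] [0.6747 0.0283 0.014 ]
block [0.6573 0.1539 0.044 ] [0.6473 0.0386 0.044 ] [0.5953 0.1575 0.044 ] [0.5846 0.0448 0.044 ]
tip [ 0.5971 -0.1649  0.002 ] [ 0.5964 -0.1923  0.002 ]
grip top [ 0.4974 -0.1596  0.042 ] [ 0.4962 -0.1877  0.042 ] [ 0.4673 -0.1592  0.042 ] [ 0.4667 -0.1856  0.042 ]
scene grip top corners (array([ 0.49640563, -0.18890407,  0.03688642]), [array([-0.1, -0. ]), array([0.1, 0.1])]) (array([ 0.46794282, -0.1860095 ,  0.03684572]), [array([0.6, 0. ]), array([-0.3, -0.6])]) (array([ 0.49747442, -0.15990599,  0.04031437]), [array([0., 0.]), array([-0., -0.])])
tip (array([ 0.59800118, -0.16457562,  0.00131148]), [array([0.4, 0. ]), array([-0.2, -0.3])]) (array([ 0.59729658, -0.19315507, -0.00355775]), [array([0.2, 0. ]), array([-0.1, -0.2])])
disc (array([0.61697981, 0.09836653, 0.12423109]), [array([-1.3, -0.1]), array([0.6, 1. ])])
plate corners (array([0.57657229, 0.16854421, 0.0099387 ]), [array([0.8, 0.1]), array([-0.4, -0.6])]) (array([0.56567144, 0.03831056, 0.00636859]), [array([0.7, 0. ]), array([-0.3, -0.5])])
block corner (array([0.59796318, 0.15950735, 0.02186437]), [array([0.7, 0.1]), array([-0.3, -0.5])])
tin [0.4941594  0.30702447 0.028     ] dish [0.67611542 0.3355159  0.018     ] brush [ 0.67892303 -0.10406557  0.02      ] [ 0.66897724 -0.29092727  0.02      ] purple [0.40751539 0.02297802 0.03      ] [ 0.51768789 -0.04686432  0.03      ]
```

Call:
drive_tool(increments="0 0 0 6.2; 0 0 0 6.2; 0 0 0 6.2; 0 0 0 6.2; 0.017 -0.035 -0.002 0; 0.017 -0.035 -0.002 0; 0.017 -0.035 -0.002 0; 0.017 -0.035 -0.002 0; 0.017 -0.035 -0.002 0; 0.017 -0.035 -0.002 0; 0.017 -0.035 -0.002 0; 0.017 -0.035 -0.002 0", claw=1)

```text
time: 1.15
eef_pos: [0.3894, -0.3658, 0.2473]
tcp_rot: [0.999, -0.043, 0.0, -0.0]
wrist_force: [0.7, -0.7, -0.1]
opening: 0.0001
```

Call:
drive_tool(increments="0.017 -0.035 -0.002 0; 0.017 -0.035 -0.002 0; 0.017 -0.035 -0.002 0; 0.017 -0.035 -0.002 0; 0.017 -0.035 -0.002 0; 0.017 -0.035 -0.002 0; 0.017 -0.035 -0.002 0; 0.017 -0.035 -0.002 0; 0 0 0 0; 0 0 0 0; 0 0 0 0; 0 0 0 0")

```text
time: 2.15
eef_pos: [0.5481, -0.101, 0.2632]
tcp_rot: [0.999, -0.043, -0.0, 0.0]
wrist_force: [0.3, 1.3, 0.1]
opening: 0.0
```

```bash
cat > shot.py <<'E'
from h import *
import sys,pickle
s=robot.read_state(); m=viewer.camera_model("wrist"); im=viewer.read_camera("wrist")
n=sys.argv[1]; cv2.imwrite(f"pics/{n}.png",im[:,:,::-1]); pickle.dump(m,open(f"pics/{n}.pkl","wb"))
print(s["time"],s["eef_pos"],s["tcp_rot"],s["wrist_force"],s["opening"])
E
python3 shot.py w1
```

```text
2.15 [ 0.54813745 -0.10104031  0.26318988] [ 9.99054411e-01 -4.34772335e-02 -1.01431433e-04  6.54620390e-05] [0.34251892 1.30964922 0.12966352] 9.86304085150784e-06
```

View pics/w1.png

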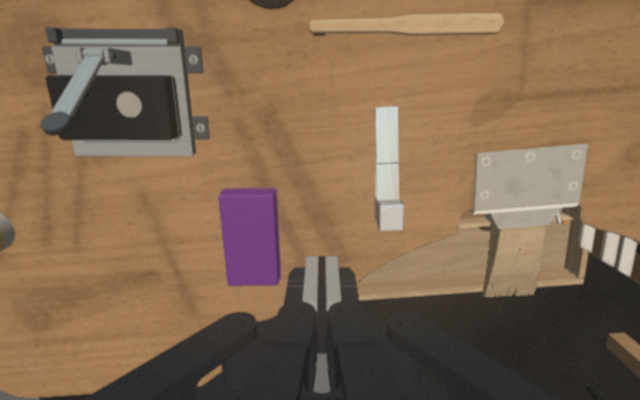

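Call:
drive_tool(increments="0.009 -0.034 0 0; 0.009 -0.034 0 0; 0.009 -0.034 0 0; 0.009 -0.034 0 0; 0.009 -0.034 0 0; 0.009 -0.034 0 0; 0 0 0 0; 0 0 0 0; 0 0 0 0")

```text
time: 2.95
eef_pos: [0.6198, 0.0973, 0.2632]
tcp_rot: [0.999, -0.043, -0.0, 0.0]
wrist_force: [0.1, -0.4, -0.3]
opening: 0.0
```

```bash
python3 shot.py w2
```

```text
2.95 [0.619761   0.09727391 0.26320628] [ 9.99058164e-01 -4.33905897e-02 -1.25081426e-04  1.63171974e-04] [ 0.14002121 -0.3879925  -0.27530282] 4.885054006644249e-05
```

View pics/w2.png

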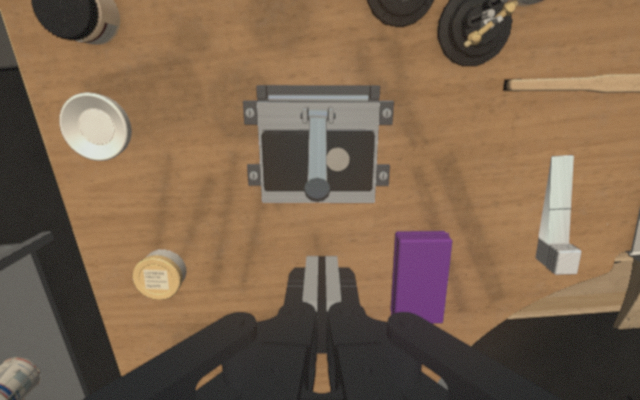

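```bash
python3 - <<'E'
from h import *
a=cv2.imread("pics/w1.png")[:,:,::-1]; b=cv2.imread("pics/w2.png")[:,:,::-1]
crop(a,30,20,220,165,4,"w1t.png"); crop(b,230,75,410,215,4,"w2t.png")
c=np.hstack([cv2.resize(a[95:240,360:420],None,fx=4,fy=4,interpolation=2),cv2.resize(b[145:290,525:595],None,fx=4,fy=4,interpolation=2)])
cv2.imwrite("pics/wed.png",c[:,:,::-1]); print(c.shape)
E
```

```text
(580, 520, 3)
```

View pics/w1t.png

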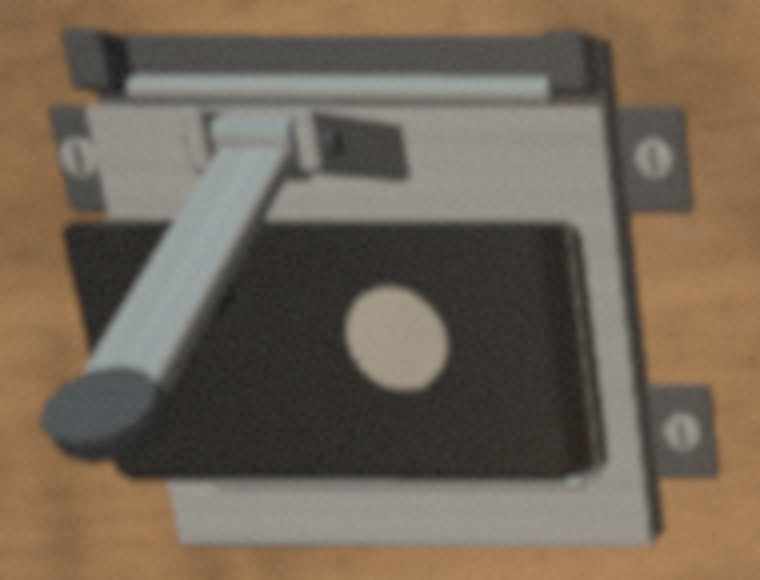

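View pics/w2t.png

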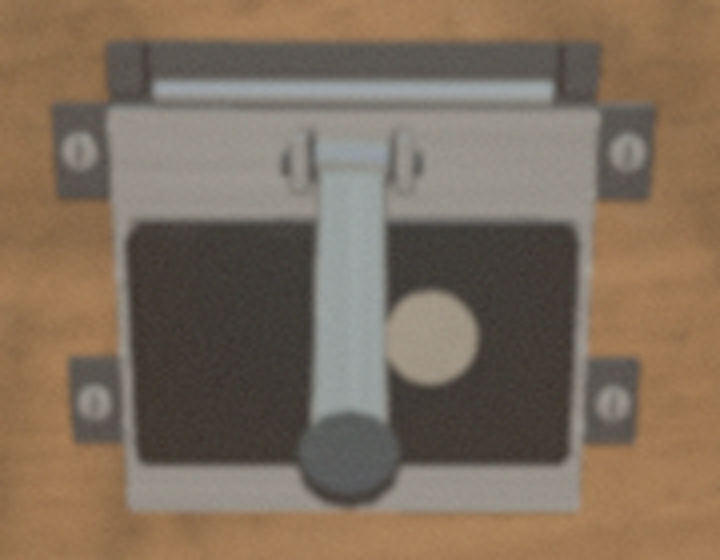

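View pics/wed.png

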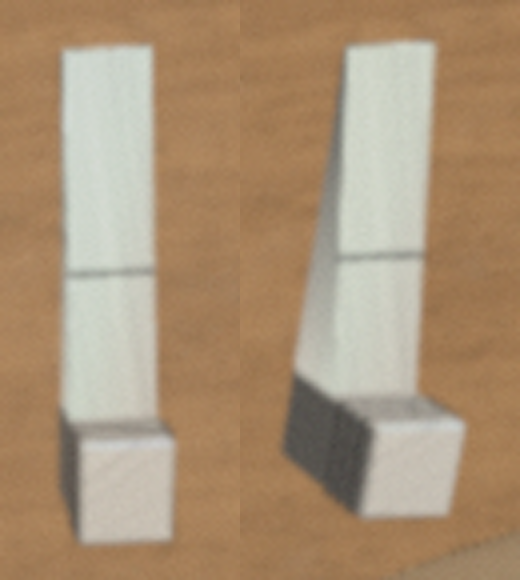

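```bash
cat > m2.py <<'E'
from h import *
import pickle
A=pickle.load(open("pics/w1.pkl","rb"));B=pickle.load(open("pics/w2.pkl","rb"))
f=lambda x0,y0,x,y:(x0+(x+.5)/4-.5,y0+(y+.5)/4-.5)
def P(n,a,b,oa,ob):
    x,r=tri([(A,*f(*oa,*a)),(B,*f(*ob,*b))]); print(n,np.round(x,4),r); return x
ta,tb=(30,20),(230,75); wa,wb=(360,95),(525,145)
fl=P("frontL",(183,543),(130,510),ta,tb); fr=P("frontR",(650,543),(578,510),ta,tb)
rl=P("rearL",(88,107),(110,108),ta,tb); rr=P("rearR",(608,107),(598,110),ta,tb)
P("disc",(101,407),(350,455),ta,tb)
P("blkFL",(122,474),(137,463),ta,tb);P("blkFR",(585,475),(570,463),ta,tb)
P("washer",(397,338),(432,338),ta,tb)
tl=P("tipL",(62,48),(106,44),wa,wb);tr=P("tipR",(152,45),(196,42),wa,wb)
P("lineL",(66,274),(98,257),wa,wb);P("lineR",(155,271),(183,255),wa,wb)
g=[P("g",(80,435),(133,420),wa,wb),P("g",(173,435),(224,421),wa,wb),P("g",(80,541),(121,516),wa,wb),P("g",(172,540),(209,516),wa,wb)]
gc=np.mean(g,0);t=(tl+tr)/2;print("grip",gc,"tip",t,"yaw",np.arctan2(*(t-gc)[[1,0]]),np.hypot(*(t-gc)[:2]))
d=fl-fr;print("edge mid",(fl+fr)/2,"yaw",np.arctan2(-d[0],d[1]), np.arctan2(*((rl+rr-fl-fr)/2)[[1,0]]))
E
python3 m2.py
```

```text
frontL [0.5777 0.1686 0.0129] [array([-0.1,  0.2]), array([ 0. , -0.2])]
frontR [0.5667 0.0399 0.0135] [array([-0. ,  0.2]), array([ 0. , -0.2])]
rearL [0.6887 0.1586 0.0129] [array([ 0. , -0.3]), array([-0.1,  0.2])]
rearR [0.6773 0.0295 0.0096] [array([-0. ,  0.3]), array([ 0.1, -0.2])]
disc [0.6199 0.1001 0.1211] [array([-0. ,  0.1]), array([ 0. , -0.1])]
blkFL [0.5998 0.1593 0.0406] [array([-0.1,  0.5]), array([ 0.1, -0.5])]
blkFR [0.5888 0.0443 0.0369] [array([-0.2,  0.7]), array([ 0.2, -0.6])]
washer [0.6269 0.0792 0.0446] [array([-0. ,  0.1]), array([ 0. , -0.1])]
tipL [ 0.6005 -0.1654  0.0009] [array([-0.,  0.]), array([ 0., -0.])]
tipR [ 0.5993 -0.1896  0.0029] [array([ 0., -0.]), array([-0.,  0.])]
lineL [ 0.5405 -0.1624  0.0135] [array([ 0., -0.]), array([-0.,  0.])]
lineR [ 0.539  -0.1871  0.0134] [array([-0. ,  0.1]), array([ 0. , -0.1])]
g [ 0.5018 -0.1606  0.0403] [array([-0.1,  0.4]), array([ 0.1, -0.4])]
g [ 0.5    -0.1853  0.0416] [array([-0.1,  0.5]), array([ 0.1, -0.4])]
g [ 0.4722 -0.1593  0.0425] [array([-0. ,  0.1]), array([ 0. , -0.1])]
g [ 0.4702 -0.1844  0.0426] [array([-0.1,  0.2]), array([ 0.1, -0.2])]
grip [ 0.48601833 -0.1724164   0.0417526 ] tip [ 0.59991507 -0.17751065  0.00189751] yaw -0.04469716502823481 0.11401060771937412
edge mid [0.57219844 0.10425372 0.01317722] yaw -0.08593084725074505 -0.09195481322321851
```

Call:
drive_tool(increments="0.0135 -0.0027 0.025 0; 0.0135 0 0.03 0; 0 0 0.03 0; 0 0 0.025 0; 0 0 0.02 0; -0.005 0 0.004 0; -0.005 0 0.004 0; -0.0056 0 0.0044 0; -0.0054 0 0.004 0; -0.0054 0 0.004 0; 0 0 0 0; 0 0 0 0")

```text
time: 4.0
eef_pos: [0.6205, 0.1011, 0.1135]
tcp_rot: [0.999, -0.043, 0.0, -0.0]
wrist_force: [-0.5, -0.4, 0.3]
opening: -0.0001
```

```bash
python3 shot.py w3; python3 - <<'E'
from h import *
im=viewer.read_camera("scene"); crop(im,240,130,350,250,6,"sc3.png")
E
```

```text
4.0 [0.6205297  0.10105674 0.11349428] [ 9.99077603e-01 -4.29396792e-02  3.46347569e-04 -8.40229889e-05] [-0.47285181 -0.3841803   0.26503978] -6.983035390075564e-05
```

View pics/w3.png

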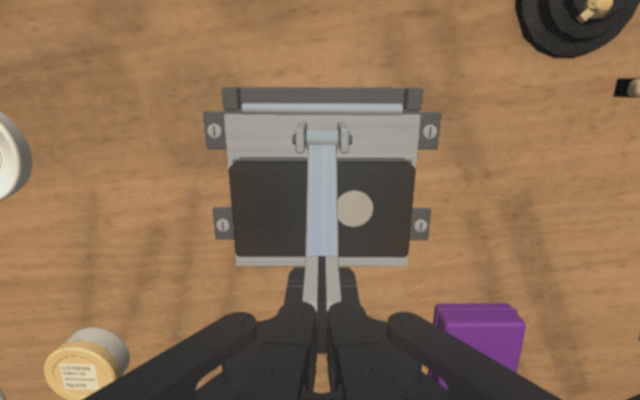

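View pics/sc3.png

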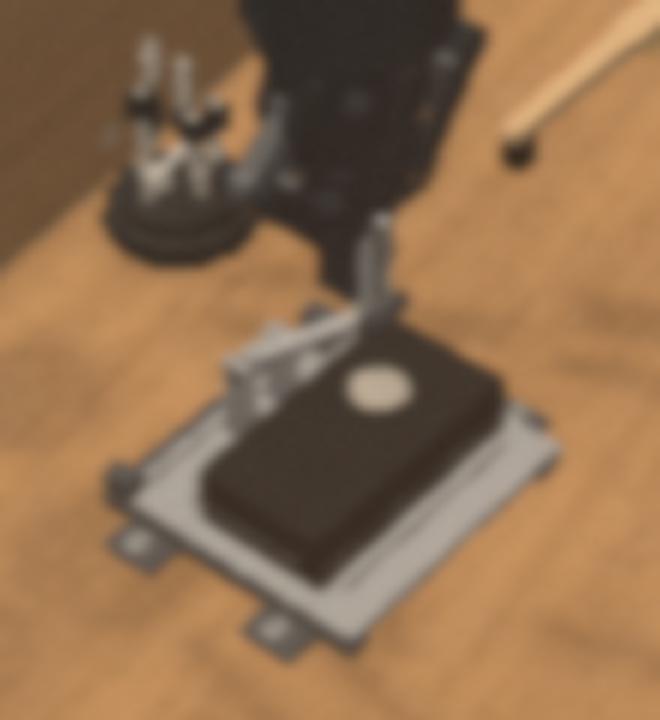

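Call:
drive_tool(increments="-0.0048 0 0.0048 0; -0.0048 0 0.0047 0; -0.0042 0 0.0055 0; -0.0042 0 0.0055 0; -0.0033 0 0.006 0; -0.0033 0 0.0062 0; -0.0023 0 0.0066 0; -0.0023 0 0.0067 0; -0.001 0 0.004 0; -0.001 0 0.004 0; 0 0 0 0; 0 0 0 0")

```text
time: 5.1
eef_pos: [0.5895, 0.1036, 0.0587]
tcp_rot: [0.999, -0.043, -0.0, 0.0]
wrist_force: [-0.1, 0.1, 0.3]
opening: 0.0
```

```bash
python3 - <<'E'
from h import *
im=viewer.read_camera("scene"); crop(im,240,130,350,250,6,"sc4.png")
print(robot.read_state()["wrist_force"])
E
```

```text
[0.74413156 0.05422258 0.16605383]
```

View pics/sc4.png

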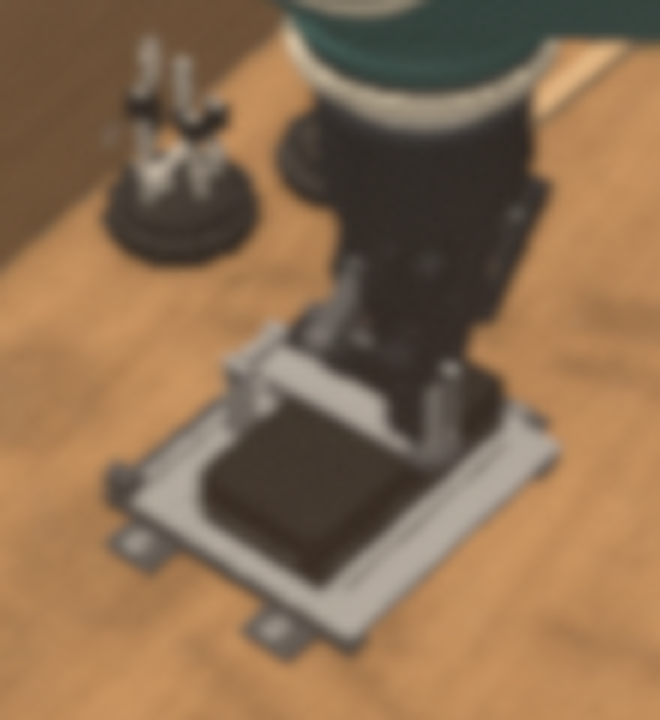

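Call:
drive_tool(increments="-0.001 0 0.002 0; 0 0 0.002 0; 0 0 0.001 0; 0 0 0 0")

```text
time: 5.48
eef_pos: [0.5886, 0.1038, 0.0537]
tcp_rot: [0.999, -0.043, -0.0, -0.0]
wrist_force: [-0.0, 0.3, -0.8]
opening: 0.0004
```

Call:
drive_tool(increments="0 0 0.001 0; 0 0 0.001 0; 0 0 0 0")

```text
time: 5.73
eef_pos: [0.5887, 0.1038, 0.0532]
tcp_rot: [0.999, -0.043, 0.0, -0.0]
wrist_force: [-8.6, -1.0, 15.0]
opening: 0.0001
```

Call:
drive_tool(increments="0 0 -0.005 0; 0 0 -0.02 0; 0 0 -0.04 0; 0 0 -0.04 0; 0 0 -0.04 0; 0 0 -0.02 -2.4; 0 0 0 0; 0 0 0 0", claw=0)

```text
time: 6.4
eef_pos: [0.589, 0.1038, 0.2182]
tcp_rot: [1.0, -0.022, 0.001, -0.0]
wrist_force: [-0.1, -0.0, -1.1]
opening: 0.0848
```

```bash
python3 shot.py w5; python3 - <<'E'
from h import *
im=viewer.read_camera("scene"); crop(im,240,130,350,250,6,"sc5.png")
E
```

```text
6.4 [0.5889714  0.10377976 0.21823121] [ 9.99754541e-01 -2.21269809e-02  1.10617190e-03 -1.76422504e-04] [-0.13516616 -0.03236934 -1.06747931] 0.08480312874934226
```

View pics/w5.png

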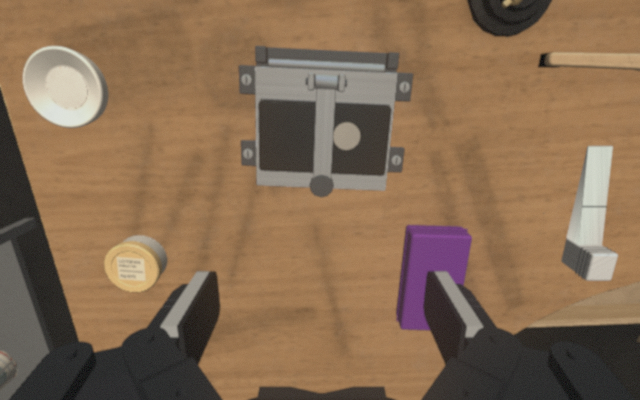

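View pics/sc5.png

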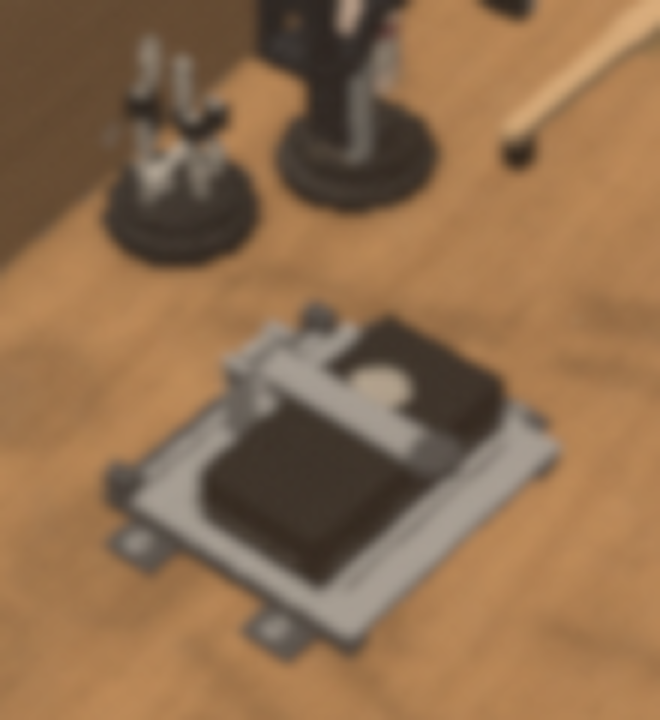

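Call:
drive_tool(increments="-0.0113 0.0351 0 0; -0.0113 0.0351 0 0; -0.0113 0.0351 0 0; -0.0113 0.0351 0 0; -0.0113 0.0351 0 0; -0.0113 0.0351 0 0; -0.0113 0.0351 0 0; -0.0113 0.0351 0 0; 0 0 0.04 0; 0 0 0.04 0; 0 0 0.02 0; 0 0 0 0")

```text
time: 7.5
eef_pos: [0.4831, -0.172, 0.1106]
tcp_rot: [1.0, -0.023, -0.004, -0.002]
wrist_force: [0.6, -0.2, -2.2]
opening: 0.0856
```

```bash
python3 shot.py w6
```

```text
7.5 [ 0.48314137 -0.17199632  0.11057998] [ 0.99973507 -0.02257022 -0.00419978 -0.00165323] [ 0.63791183 -0.23513582 -2.15450557] 0.08564833490636545
```

View pics/w6.png

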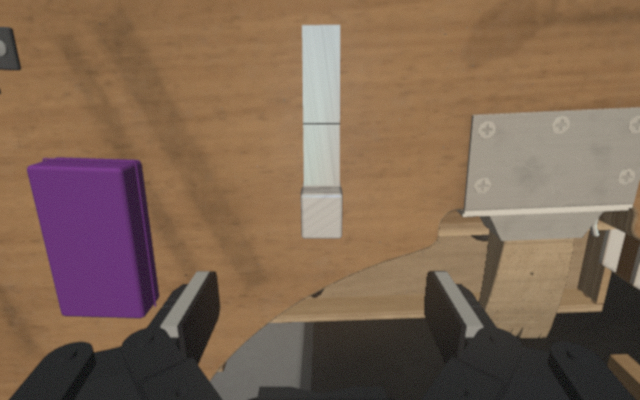

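Call:
drive_tool(increments="0 0 0.03 0; 0 0 0.03 0; 0 0 0.02 0; 0 0 0.01 0; 0 0 0.005 0; 0 0 0 0; 0 0 0 0; 0 0 0 0")

```text
time: 8.22
eef_pos: [0.4868, -0.1731, 0.0236]
tcp_rot: [1.0, -0.022, 0.001, 0.0]
wrist_force: [0.1, -0.4, -0.3]
opening: 0.0855
```

Call:
drive_tool(increments="0 0 0.008 0; 0 0 0.006 0; 0 0 0 0; 0 0 0 0")

```text
time: 8.55
eef_pos: [0.4856, -0.1727, 0.0074]
tcp_rot: [1.0, -0.022, -0.0, -0.0]
wrist_force: [-0.0, 0.8, 0.2]
opening: 0.0851
```

Call:
drive_tool(increments="0 0 0 0; 0 0 0 0; 0 0 0 0; 0 0 0 0; 0 0 0 0; 0 0 0 0; 0 0 0 0; 0 0 0 0; 0 0 0 0; 0 0 0 0", claw=1, grip_force=60)

```text
time: 9.38
eef_pos: [0.4861, -0.1729, 0.0082]
tcp_rot: [1.0, -0.022, 0.0, 0.0]
wrist_force: [-1.0, 0.5, 6.4]
opening: 0.0254
```

```bash
python3 shot.py w7
```

```text
9.3833 [ 0.48608184 -0.17286543  0.00821114] [ 9.99755799e-01 -2.20973966e-02  2.09856871e-04  5.17799516e-05] [-1.04414539  0.53454581  6.4440087 ] 0.02538794433881621
```

View pics/w7.png

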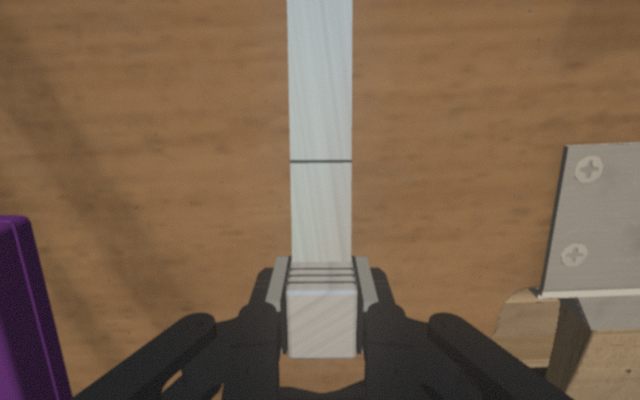

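Call:
drive_tool(increments="0 0 -0.015 0; 0 0 -0.02 0; 0 0 -0.025 0; 0 0 0 2.5; -0.0079 -0.0284 0 0; -0.0079 -0.0284 0 0; -0.0079 -0.0284 0 0; -0.0079 -0.0284 0 0; -0.0079 -0.0284 0 0; 0 0 0 0")

```text
time: 10.27
eef_pos: [0.4579, -0.0244, 0.0675]
tcp_rot: [0.999, -0.043, -0.0, -0.001]
wrist_force: [-0.7, -0.5, -1.6]
opening: 0.0252
```

Call:
drive_tool(increments="-0.0079 -0.0284 0 0; -0.0079 -0.0284 0 0; -0.0079 -0.0284 0 0; -0.0079 -0.0284 0 0; -0.0079 -0.0284 0 0; 0 0 0.02 0; 0 0 0.015 0; 0 0 0 0; 0 0 0 0; 0 0 0 0; 0 0 0 0")

```text
time: 11.18
eef_pos: [0.4327, 0.1168, 0.0339]
tcp_rot: [0.999, -0.044, 0.001, -0.0]
wrist_force: [0.3, -0.5, -1.1]
opening: 0.0253
```

```bash
python3 shot.py w8
```

```text
11.1833 [0.43269339 0.11681301 0.03390208] [ 9.99023097e-01 -4.41869093e-02  5.88459037e-04 -1.51764817e-04] [ 0.3413233  -0.50042258 -1.08572994] 0.025298833747787967
```

View pics/w8.png

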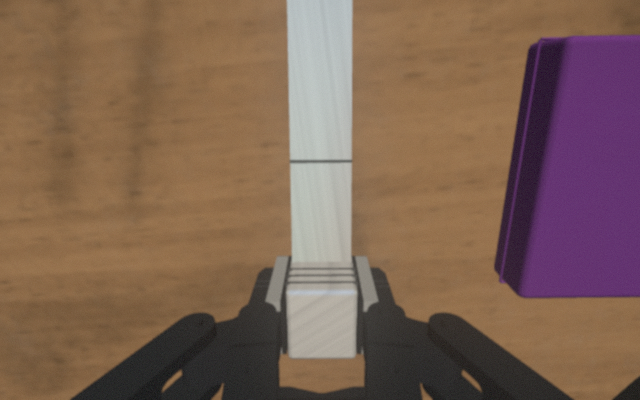

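Call:
drive_tool(increments="0 0 0.012 0; 0 0 0.008 0; 0 0 0.004 0; 0 0 0.0015 0; 0 0 0 0; 0 0 0 0; 0 0 0 0")

```text
time: 11.82
eef_pos: [0.432, 0.1171, 0.0081]
tcp_rot: [0.999, -0.044, -0.0, 0.0]
wrist_force: [-13.3, -2.7, 20.7]
opening: 0.025
```

```bash
python3 - <<'E'
from h import *
im=viewer.read_camera("top"); crop(im,270,140,350,260,5,"top9.png")
crop(viewer.read_camera("scene"),250,170,380,270,6,"sc9.png")
s=robot.read_state();print(s["eef_pos"],s["wrist_force"],s["time"],s["tcp_rot"])
E
```

```text
[0.43201798 0.11708512 0.0080934 ] [-12.48138293  -2.52976458  19.80755463] 11.9167 [ 9.99035789e-01 -4.39014023e-02 -3.97691515e-04 -8.20471219e-06]
```

View pics/top9.png

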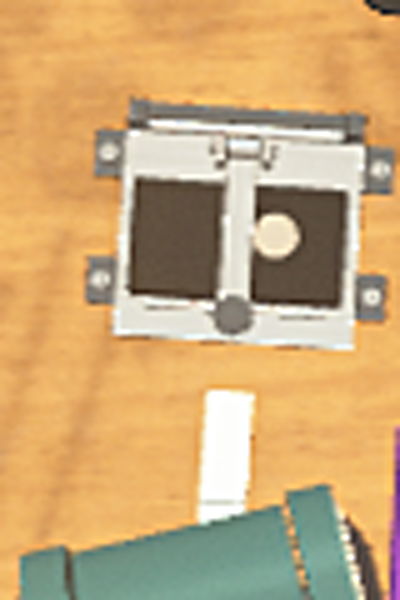

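View pics/sc9.png

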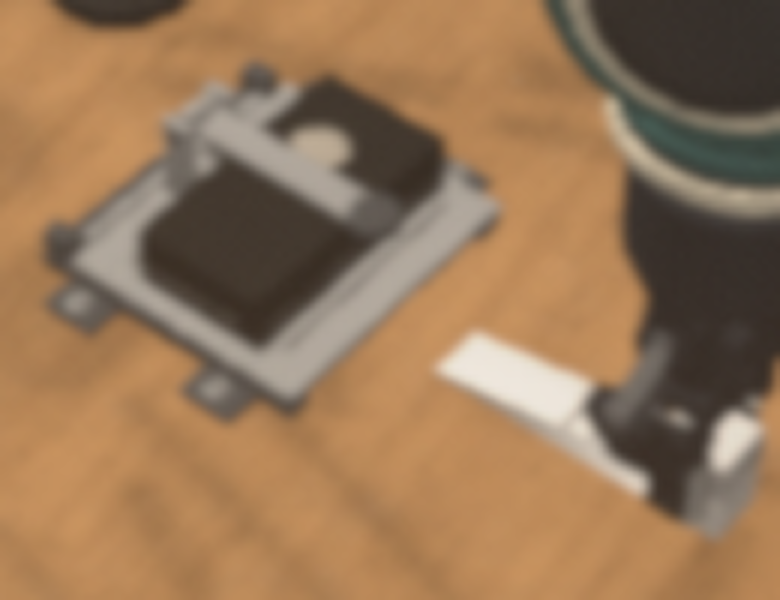

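```bash
python3 - <<'E'
from h import *
m=viewer.camera_model("top")
T=lambda x,y,z:atz(m,270+(x+.5)/5-.5,140+(y+.5)/5-.5,z)
fl,fr=T(113,334,.014),T(354,348,.014); t=(T(205,391,.002)+T(255,393,.002))/2
rl,rr=T(124,129,.014),T(364,145,.014)
l=(T(199,500,.0128)+T(246,504,.0128))/2
e=(fl+fr)/2;print(e,t,l,rl,rr)
d=fl-fr; yaw=np.arctan2(-d[0],d[1]);yaw2=np.arctan2(*((rl+rr)/2-e)[[1,0]]);print(yaw,yaw2)
x=np.array([np.cos(-.088),np.sin(-.088),0]);y=np.array([-x[1],x[0],0])
print("gap",(e-t)@x,"lateral",(t-e)@y, "line lat",(l-e)@y,"line gap",(e-l)@x,"yaw wedge",np.arctan2(*(t-l)[[1,0]]))
E
```

```text
[0.57073568 0.10385181 0.014     ] [0.54338234 0.10655731 0.002     ] [0.48374348 0.1118632  0.0128    ] [0.68768671 0.16074156 0.014     ] [0.67579215 0.0303045  0.014     ]
-0.08220668117725678 -0.07489125508251172
gap 0.0274852710266571 lateral 0.0002910388830551512 line lat 0.0003349441588534983 line gap 0.0873596750408651 yaw wedge -0.08873328943564003
```

Call:
drive_tool(increments="0 0 -0.0004 0; 0 0 0 0; 0 0 0 0")

```text
time: 12.17
eef_pos: [0.432, 0.1171, 0.0081]
tcp_rot: [0.999, -0.044, -0.0, -0.0]
wrist_force: [-8.0, -0.9, 13.7]
opening: 0.0253
```

Call:
drive_tool(increments="0 0 -0.0005 0; 0 0 0 0; 0.005 0 0 0; 0.005 0 0 0; 0.005 0 0 0; 0.005 0 0 0; 0 0 0 0; 0 0 0 0")

```text
time: 12.83
eef_pos: [0.4524, 0.1152, 0.0082]
tcp_rot: [0.999, -0.044, 0.0, 0.0]
wrist_force: [0.6, -0.3, 0.8]
opening: 0.0253
```

Call:
drive_tool(increments="0.005 0 0.0002 0; 0.005 0 0 0; 0.005 0 0 0; 0.005 0 0 0; 0.005 0 0 0; 0.005 0 0 0; 0.005 0 0 0; 0.004 0 0 0; 0 0 0 0; 0 0 0 0")

```text
time: 13.67
eef_pos: [0.4915, 0.1118, 0.0081]
tcp_rot: [0.999, -0.044, 0.0, 0.0]
wrist_force: [2.6, -0.5, 1.7]
opening: 0.0254
```

```bash
python3 shot.py w10; python3 - <<'E'
from h import *
im=viewer.read_camera("top"); crop(im,270,140,350,260,5,"top10.png")
E
```

```text
13.6667 [0.49145649 0.11177653 0.00810567] [ 9.99032814e-01 -4.39688024e-02  4.24132146e-04  1.22622975e-05] [ 2.63095166 -0.46028836  1.68647742] 0.025391653524372917
```

View pics/w10.png

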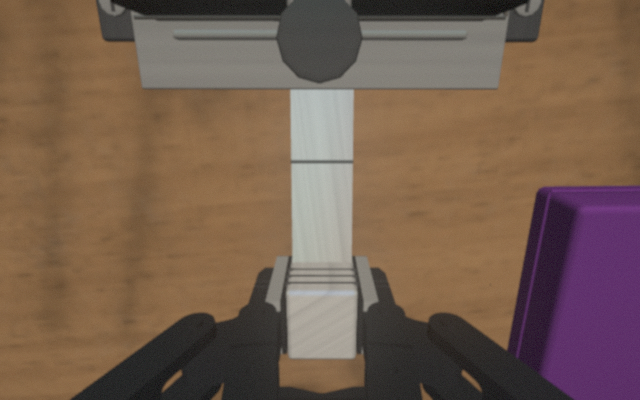

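View pics/top10.png

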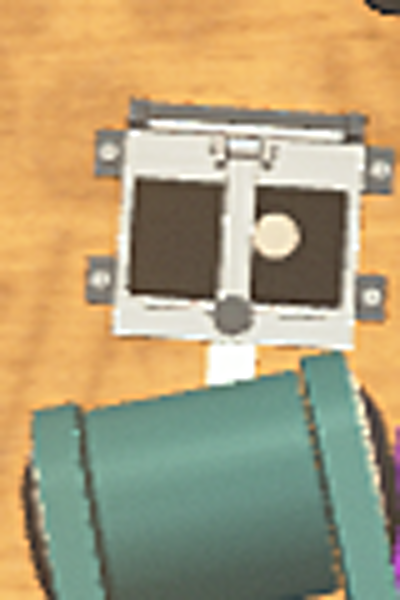

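```bash
cat > gap.py <<'E'
from h import *
import pickle,sys
m=pickle.load(open(sys.argv[1],"rb")); ve,vl=float(sys.argv[2]),float(sys.argv[3]); ze=float(sys.argv[4])
x=np.array([np.cos(-.088),np.sin(-.088),0])
e=atz(m,321,ve,ze);l=atz(m,321,vl,.0128);print(e,l,"tip past edge",.060-(e-l)@x)
E
python3 gap.py pics/w10.pkl 88.5 160.5 .014
```

```text
[0.57197183 0.10441475 0.014     ] [0.54524871 0.10677527 0.0128    ] tip past edge 0.033172826381875506
```

Call:
drive_tool(increments="0.003 0 0 0; 0.003 0 0 0; 0.003 0 0 0; 0.003 0 0 0; 0.003 0 0 0; 0 0 0 0; 0 0 0 0")

```text
time: 14.35
eef_pos: [0.5057, 0.1106, 0.0081]
tcp_rot: [0.999, -0.044, -0.0, -0.0]
wrist_force: [-4.0, 1.1, 6.0]
opening: 0.0254
```

```bash
python3 shot.py w11
```

```text
14.35 [0.50569037 0.11064401 0.00810953] [ 9.99037991e-01 -4.38513148e-02 -3.89543524e-04 -5.58823571e-05] [-3.96856601  1.14182918  5.96163839] 0.025448107961996792
```

View pics/w11.png

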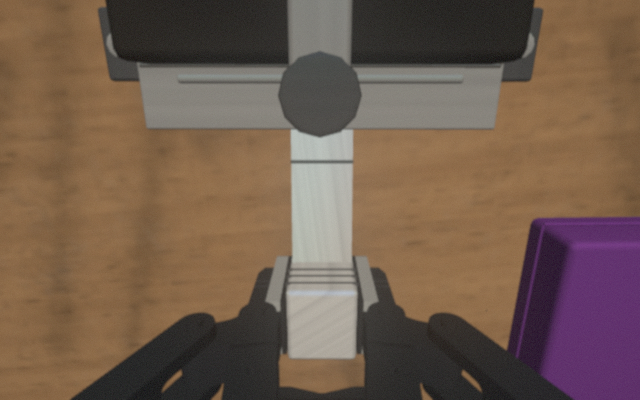

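Call:
drive_tool(increments="0.003 0 0 0; 0.003 0 0 0; 0.003 0 0 0; 0.002 0 0 0; 0.001 0 0 0; 0 0 0 0; 0 0 0 0; 0 0 0 0")

```text
time: 15.07
eef_pos: [0.5173, 0.1096, 0.0081]
tcp_rot: [0.999, -0.044, -0.001, -0.0]
wrist_force: [-8.4, 0.8, 8.6]
opening: 0.0255
```

```bash
python3 shot.py w12;  python3 - <<'E'
from h import *
im=viewer.read_camera("top"); crop(im,270,140,350,260,5,"top12.png")
crop(viewer.read_camera("scene"),250,170,380,270,6,"sc12.png")
E
```

```text
15.0667 [0.51733821 0.10961655 0.00812434] [ 9.99039128e-01 -4.38222026e-02 -6.56723350e-04 -5.53074008e-05] [-8.40129505  0.82445958  8.56940855] 0.02554500042949267
```

View pics/w12.png

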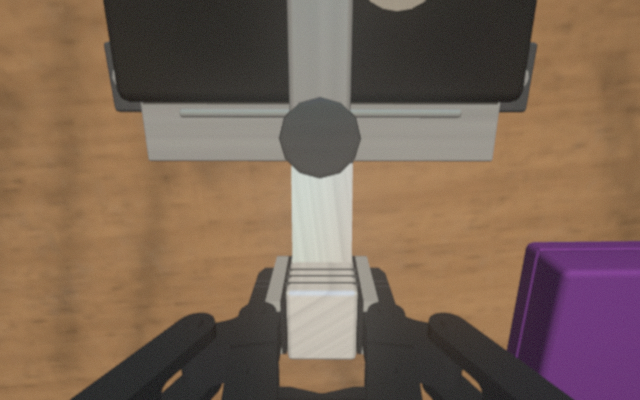

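View pics/sc12.png

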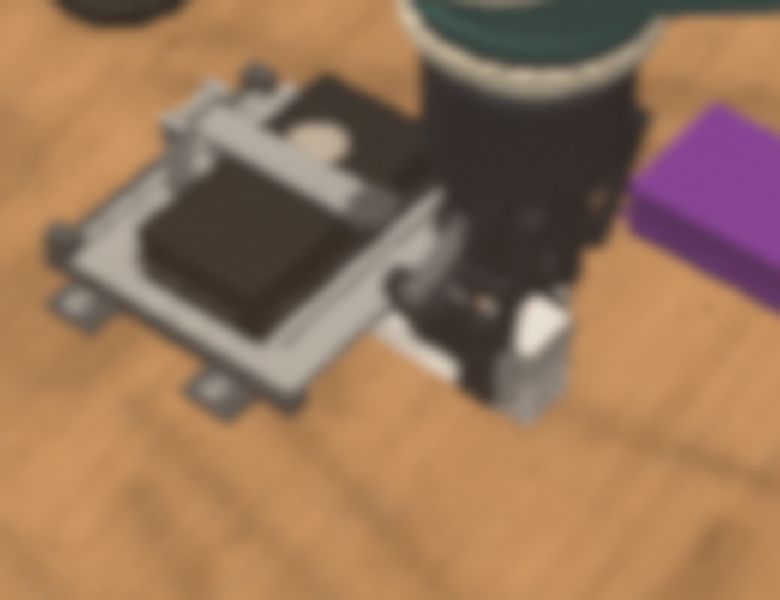

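```bash
python3 gap.py pics/w11.pkl 128.5 160.5 .0157; python3 gap.py pics/w12.pkl 160.5 160.5 .0178; python3 - <<'E'
from h import *
import pickle
for n in ["w10","w11","w12"]:
    im=cv2.imread(f"pics/{n}.png",0).astype(float)
    m=pickle.load(open(f"pics/{n}.pkl","rb"))
    for c in [(180,260),(380,460)]:
        p=im[60:200,c[0]:c[1]].mean(1); g=cv2.GaussianBlur(p[:,None],(1,5),0).ravel()
        print(n,c,60+np.argmax(np.abs(np.diff(g)))+.5)
    for z in (.014,.016,.018,.020): print(z,proj(m,[.572,.1043,z]))
E
```

```text
[0.57214127 0.10452493 0.0157    ] [0.55951572 0.1056363  0.0128    ] tip past edge 0.04732563273611233
[0.57221545 0.1045281  0.0178    ] [0.57116403 0.10461828 0.0128    ] tip past edge 0.05894472170614608
w10 (180, 260) 87.5
w10 (380, 460) 87.5
0.014 [321.30744275  88.39006424]
0.016 [321.31481443  88.4734732 ]
0.018 [321.32240699  88.55938133]
0.02 [321.33023051  88.64790267]
w11 (180, 260) 66.5
w11 (380, 460) 67.5
0.014 [321.62683723 128.27132097]
0.016 [321.63822518 128.93016449]
0.018 [321.64994269 129.60807504]
0.02 [321.66200429 130.30589248]
w12 (180, 260) 103.5
w12 (380, 460) 103.5
0.014 [321.63239907 158.95102751]
0.016 [321.64373455 160.02092638]
0.018 [321.65538905 161.12093711]
0.02 [321.66737625 162.25234908]
```

```bash
python3 - <<'E'
from h import *
a=cv2.imread("pics/sc9.png",0).astype(np.float32);b=cv2.imread("pics/sc12.png",0).astype(np.float32)
s=viewer.camera_model("scene")
c=np.array([.5774,.1690,.014]); h=np.array([.572+.1146,.1042-.010,.0115])
x=np.array([np.cos(-.088),np.sin(-.088),0]);y=np.array([-x[1],x[0],0])
def lifted(p,t):
    r=p-h; return h+(r@y)*y+ (r@x*np.cos(t)+r[2]*np.sin(t))*x+np.array([0,0,1])*(r[2]*np.cos(t)-r@x*np.sin(t))
for p,w in [((292,400),(45,45)),((262,335),(45,45))]:
    u,v=p
    t=a[v-w[1]:v+w[1],u-w[0]:u+w[0]]; R=b[v-w[1]-20:v+w[1]+20,u-w[0]-20:u+w[0]+20]
    r=cv2.matchTemplate(R,t,cv2.TM_CCOEFF_NORMED); _,mx,_,loc=cv2.minMaxLoc(r); print("shift px/6",(np.array(loc)-20)/6,mx)
for t in (.02,.03,.035,.04): print(t,proj(s,lifted(c,t))-proj(s,c), proj(s,lifted(c+x*.02+[0,0,.02]-y*.01,t))-proj(s,c+x*.02+[0,0,.02]-y*.01))
w=cv2.imread("pics/w12.png")[:,:,::-1]; crop(w,130,90,330,180,4,"w12c.png")
E
```

```text
shift px/6 [-0.16666667 -0.66666667] 0.9900635480880737
shift px/6 [-0.16666667 -0.83333333] 0.9986288547515869
0.02 [-0.04100573 -0.68684839] [-0.17836931 -0.66756795]
0.03 [-0.06748417 -1.03454935] [-0.27252342 -1.00377933]
0.035 [-0.08221991 -1.2094544 ] [-0.32084042 -1.17247594]
0.04 [-0.09795427 -1.38505686] [-0.36998307 -1.34156039]
```

View pics/w12c.png

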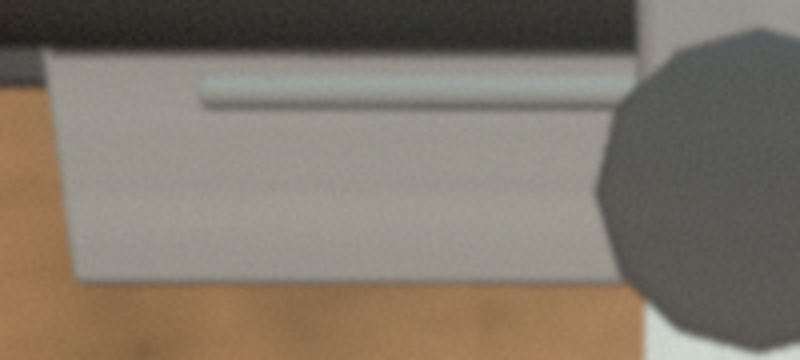

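```bash
cat > lift.py <<'E'
from h import *
a=cv2.imread("pics/scene0.png",0).astype(np.float32)
b=np.mean([cv2.cvtColor(viewer.read_camera("scene"),cv2.COLOR_RGB2GRAY).astype(np.float32) for _ in range(3)],0).astype(np.float32)
s=viewer.camera_model("scene")
h=np.array([.572+.1146,.1042-.010,.0115]); x=np.array([np.cos(-.088),np.sin(-.088),0]);y=np.array([-x[1],x[0],0])
def lifted(p,t):
    r=p-h; return h+(r@y)*y+ (r@x*np.cos(t)+r[2]*np.sin(t))*x+np.array([0,0,1])*(r[2]*np.cos(t)-r@x*np.sin(t))
e=np.array([.572,.1042,.014])
pts={"blkFLtop":e+x*.023+y*.055+[0,0,.03],"plateFL":e+y*.063,"blkbot":e+x*.022+y*.053,"blkL":e+x*.045+y*.058+[0,0,.015],"ref lug":e+x*.025+y*.078-[0,0,.008]}
for n,p in pts.items():
    u,v=np.round(proj(s,p)).astype(int); w=8
    t=a[v-w:v+w+1,u-w:u+w+1]
    W=np.eye(2,3,dtype=np.float32)
    # big template = current image window; ECC finds warp mapping template coords -> input coords
    W[:,2]=[6,6]
    cc,W=cv2.findTransformECC(t,b[v-w-6:v+w+7,u-w-6:u+w+7],W,cv2.MOTION_TRANSLATION,(3,200,1e-5),None,3)
    J=(proj(s,lifted(p,.02))-proj(s,p))/.02; sh=W[:,2]-6
    print(n,(u,v),np.round(sh,2),"cc",round(cc,4),"tilt from v:",round(sh[1]/J[1],4),"J",J)
E
python3 lift.py
```

```text
blkFLtop (np.int64(293), np.int64(219)) [-0.19 -0.99] cc 0.9967 tilt from v: 0.0285 J [-12.40849427 -34.79578263]
plateFL (np.int64(299), np.int64(235)) [-0.08 -0.7 ] cc 0.9901 tilt from v: 0.0205 J [ -2.00940568 -34.25411304]
blkbot (np.int64(295), np.int64(227)) [-0.14 -0.97] cc 0.9977 tilt from v: 0.0347 J [ -2.03670308 -27.84492939]
blkL (np.int64(285), np.int64(220)) [-0.95 -1.25] cc 0.9972 tilt from v: 0.051 J [ -7.16145497 -24.53981428]
ref lug (np.int64(286), np.int64(236)) [ 0.24 -0.26] cc 0.9857 tilt from v: 0.0106 J [  0.20123112 -24.99293497]
```

Call:
drive_tool(increments="0.0008 0 0 0; 0.0007 0 0 0; 0 0 0 0; 0 0 0 0; 0 0 0 0; 0 0 0 0; 0 0 0 0; 0 0 0 0")

```text
time: 16.03
eef_pos: [0.5187, 0.1095, 0.0081]
tcp_rot: [0.999, -0.044, -0.001, -0.0]
wrist_force: [-9.9, 0.9, 8.9]
opening: 0.0252
```

```bash
python3 shot.py w13; python3 lift.py | cut -c1-110; python3 - <<'E'
from h import *
im=viewer.read_camera("top"); crop(im,200,120,480,290,2.8,"top13.png")
E
```

```text
16.0333 [0.51867284 0.1094994  0.00813657] [ 9.99038179e-01 -4.38404919e-02 -8.51091422e-04 -5.60227630e-05] [-9.87518749  0.88322477  8.9495639 ] 0.02518636435330151
blkFLtop (np.int64(293), np.int64(219)) [-0.2  -1.03] cc 0.9969 tilt from v: 0.0296 J [-12.40849427 -34.795782
plateFL (np.int64(299), np.int64(235)) [-0.09 -0.72] cc 0.9899 tilt from v: 0.0211 J [ -2.00940568 -34.2541130
blkbot (np.int64(295), np.int64(227)) [-0.15 -0.99] cc 0.9977 tilt from v: 0.0357 J [ -2.03670308 -27.84492939
blkL (np.int64(285), np.int64(220)) [-0.9  -1.25] cc 0.9974 tilt from v: 0.0508 J [ -7.16145497 -24.53981428]
ref lug (np.int64(286), np.int64(236)) [ 0.21 -0.26] cc 0.9848 tilt from v: 0.0102 J [  0.20123112 -24.9929349
```

View pics/w13.png

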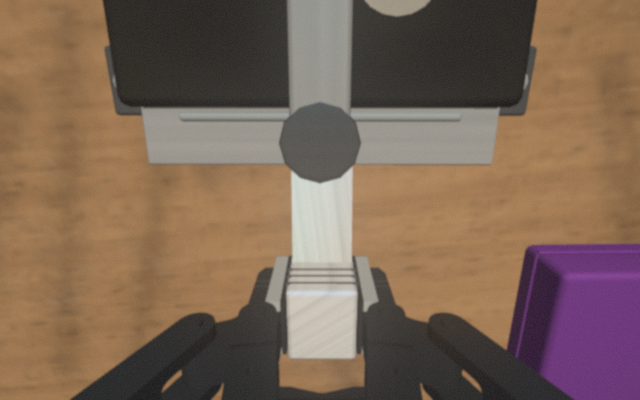

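View pics/top13.png

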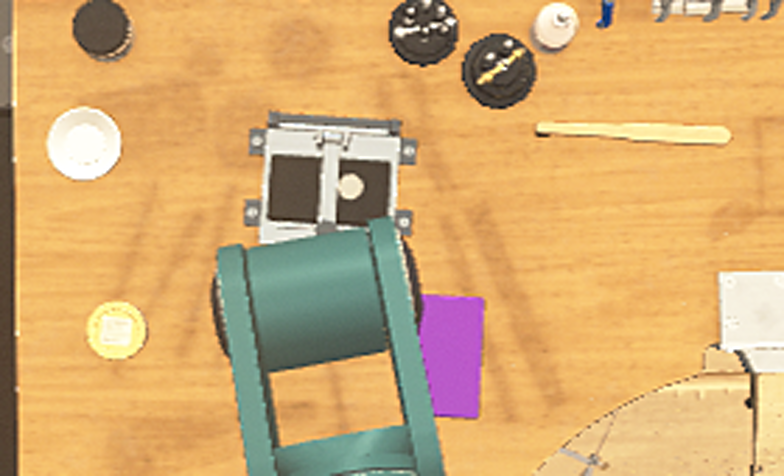

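```bash
python3 - <<'E'
from cell import robot,order
s=robot.read_state();print(s["time"],s["eef_pos"],s["wrist_force"],s["opening"])
print(order.hand_in())
E
```

```text
16.2833 [0.51868354 0.1095009  0.00812467] [-9.28290462  1.23254915  8.61520581] 0.02541815425759035
the job is handed in; nothing more can be done
None
```

I swung the clamp arm down onto the charcoal block, drove the wedge in under the plate, and handed the job in at 16.3 s still gripping it. No verdict was reported.

- **Clamp:** I pressed the thumb disc down with the closed fingers until they met 15 N at a height of 53 mm, where the text puts the clamped disc. After the fingers lifted away, the pictures showed the arm level with the block under it.
- **Wedge:** I gripped the block at 60 N, carried it over the purple block, and slid it flat along the table's centre line. It entered within about 0.5 mm of the middle of the plate's edge. It did not slip in the grip, and the wrist force at the end was about 13 N.
- **Insertion:** The arm's position puts the tip 61.4 mm past the edge. The wrist camera gives about 60.2 mm, estimated because the 60 mm line had gone under the plate. Those mean 3.8 to 4.0 mm of lift.
- **Lift check:** Image matching in the scene camera gave 0.030 and 0.036 rad (3.4 and 4.1 mm) at two corners of the block. Two other patches, 0.021 and 0.051 rad, disagreed. I discounted them because a fixed reference point also appeared to shift, so that check is rough. The wrist camera's reading of the edge height, taken just before the last 1.5 mm push, was on the low side at 2 to 4 mm.
- **Everything else:** The block still sat in its place on the plate in the last pictures, and the tin, dish and brush looked undisturbed.

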